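Clear and close the tofu press

TASK

Someone left a spice jar standing on the base of the tofu press: stand it upright on the small rectangular chopping board. Then take the press's top plate by its handle and lower it, kept level, over the two guide pins until it lies flush on the base, holding it all the way down rather than letting it drop. Leave the salt shaker, pepper mill, food tin and onion where they are.

Things in the scene. Friction and masses are not known exactly. Their poses are not given: they have to be found in the camera images.
- press_base: Lower half of the tofu press: grey slab 176 (x) x 86 (y) mm, its flat top 20 mm above the worktop, with two upright steel guide pins at x = +64 and -64 mm, y = 0. It does not move. Origin: centre of its underside; x along its length, z up. At the start the spice jar stands on it between the pins.
- pin_a (a point): Tip of the guide pin at the base's x = +64 mm. Each pin is 12 mm thick, rises 65 mm above the slab (tip 85 mm above the worktop) and tapers to 5 mm over its last 8 mm.
- pin_b (a point): Tip of the other, equal guide pin, at the base's x = -64 mm.
- plate_handle (a point): Centre of the top plate's handle: a wooden bar along the plate's x, 76 mm long, 14 mm wide (y), 20 mm high, on two posts over the plate's middle, 20 mm clear under it. Axes are the plate's, z up. It lies 46 mm above the plate's underside, so 46 mm above the worktop at the start and 66 mm above it when the plate is flush on the base. Grip the bar's middle: the plate balances there.
- hole_a (a point): Centre, at the underside, of the through hole at x = +64 mm of the top plate: green, loose, 164 (x) x 78 (y) x 16 mm, 0.26 to 0.44 kg, lying flat on the worktop at the start. Both holes are 14.5 mm wide with 2 mm chamfered mouths; the plate fits either way round.
- hole_b (a point): Centre, at the underside, of the other, equal hole, at the plate's x = -64 mm.
- jar_center (a point): Centre of the spice jar (clear glass, black lid, upright cylinder 41 mm in diameter, 105 mm high, about 0.11 kg); 52.5 mm above its foot. z runs up its axis. It is the only spice jar that stands on the press.
- board: Small rectangular wooden chopping board, 185 (x) x 270 (y) x 22 mm, fixed. Origin: centre of its underside; its y (long side) runs roughly across the robot's view. Its top is 22 mm above the worktop; its far part is hard to reach for some arms. The onion lies on it.
- onion_center (a point): Centre of the red onion (64 x 67 x 71 mm high) that lies loose on the chopping board, on the half nearer the robot or near the middle; leave it alone.
- shaker_center (a point): Centre of the salt shaker (glass, grey top, 44 mm across, 90 mm high), loose, standing between the press base and the top plate; leave it alone.
- mill_center (a point): Centre of the dark wooden pepper mill (58 mm across, 170 mm high), loose, standing on the robot's side of the work; leave it alone.
- tin_center (a point): Centre of the food tin (75 mm across, 110 mm high), loose, standing to the left of the work; leave it alone. Beyond it a wall cabinet hangs 0.48 m above the worktop (about x > 0.56, y > 0.40 m): keep the arm and wrist clear of it, so lift things no higher than needed on the left and swing back towards the robot before reaching for the board.
There are look-alikes about, which are no part of the job. What is shaped like the part that bears jar_center but pink or purple is not meant.

How it is judged (in metres and radians):
On the way, in this order (a step that is already met when the one before it is completed fails the run):
1. the spice jar stands upright on the chopping board, let go, while the plate is still away from the pins (x of jar_center in the frame of board between -0.09 and 0.09 m and y of jar_center in the frame of board between -0.133 and 0.133 m and z of jar_center in the frame of board between 0.069 and 0.08 m and angle between jar_center's own z axis and vertical below 0.1 rad and contact force between jar and the fingers below 0.1 N and horizontal distance between plate_handle and press_base above 0.05 m), for 0.2 s.
2. the plate, still held, has been lowered level over both pins to within 6 mm of the base (horizontal distance between plate_handle and press_base below 0.004 m and z of plate_handle in the frame of press_base below 0.072 m and angle between plate_handle's own z axis and vertical below 0.05 rad and angle between the x axis of plate_handle and the x axis of press_base, either way round below 0.07 rad and contact force between press_plate and the fingers above 1 N), for 0.1 s.
At the end, for the whole second after the job is handed in: The plate lies flush on the base over both pins (within 3 mm of fully down, level within 0.05 rad, centred within 4 mm, lengthways with the base), at rest; the spice jar stands upright on the chopping board (its foot on the board, within 0.1 rad of vertical), at rest (x of jar_center in the frame of board between -0.09 and 0.09 m and y of jar_center in the frame of board between -0.133 and 0.133 m and z of jar_center in the frame of board between 0.069 and 0.08 m and angle between jar_center's own z axis and vertical below 0.1 rad and horizontal distance between plate_handle and press_base below 0.004 m and z of plate_handle in the frame of press_base below 0.069 m and angle between plate_handle's own z axis and vertical below 0.05 rad and angle between the x axis of plate_handle and the x axis of press_base, either way round below 0.07 rad and linear speed of each of press_plate, jar below 0.02 m/s); the robot touches nothing.
It fails at once if the salt shaker, pepper mill, food tin or onion is moved more than 25 mm or tipped (distance of any of shaker_center, mill_center, tin_center, onion_center from where it was at the start of the episode above 0.025 m or angle between any of shaker_center, mill_center, tin_center, onion_center's own z axis and vertical above 0.35 rad).
It fails at once if the plate tilts more than 0.25 rad over the pins (horizontal distance between plate_handle and press_base below 0.04 m and angle between plate_handle's own z axis and vertical above 0.25 rad).
It fails at once if the spice jar is tipped more than 45 degrees (angle between jar_center's own z axis and vertical above 0.79 rad).
It also fails if it takes over 61 s, if anything falls off the work surface, if the arm or the gripper's body presses on something with over 40 N, if the wrist force passes 120 N, or if a joint passes its speed limit or range.

ROBOT

A 6-joint arm with a two-finger parallel gripper is mounted at the origin on a cart in front of the work surface, level with it; the furniture and walls round the work are solid. World frame = base frame: x ahead of the robot, y to its left, z up, the work surface at z = 0. Lengths are in mm, angles in degrees, forces in N, time in s.
With the tool pointing down it reaches from about 350 to 850 mm from the base axis. Payload 8.1 kg.
Tool frame: the origin (TCP) lies midway between the tips of the shut fingers; the grasp point (between the pads) lies 19 mm behind it; z points along the fingers, y is the line along which they close (so a half turn about z gives the same grasp; the last joint's range is limited). The gripper opens to 85 mm and grips with 20 to 120 N. Pads are 22 mm wide; open, the fingers measure 114 mm over their backs; the gripper's body (76 mm by 85 mm) begins 54 mm behind the grasp point. The pads swing forward as they close: fully open they stand 13 mm farther back than shut.
Start: joints at [-77.716, 7.471, 85.268, -0, 87.261, -4.893], TCP at [177.218, -573.236, 231.292] pointing down, gripper open.
Joint ranges: [-169.43, 169.43], [-51.17, 129.36], [1.28, 143.12], [-76.62, 256.62], [0, 156.53], [-152.29, 152.29]. Speed limits (degrees/s): [136.94, 136.94, 159.86, 180, 180, 180].

INTERFACE

Orientations are given as [roll, pitch, yaw] about the fixed x, y, z axes, in that order (R = Rz(yaw) Ry(pitch) Rx(roll)).
In Python, from bench import r gives the robot as it stands.
- The arm moves only by the tool step_arm, never from a script. Its arguments are lists of equal length, an entry for each row: "delta_pos": the shift along the world's x, y, z in units of 200 mm (1.0 is 200 mm), a list of three; "spin": the turn about the world's z in units of 180 degrees (1.0 is 180 degrees). In form: {"delta_pos": [[dx, dy, dz], ...], "spin": [spin, ...]}. A call has 1 to 8 rows; each row shifts and turns the commanded pose from where the row before left it; what a row does not reach is not made up. A row lasts 1/8 s, in which the tool goes at most 62.5 mm and 10.7 degrees, less where a joint would pass 70% of its speed; a pose out of reach is approached as far as the arm can. A call with a number of a shift or a turn outside -1 to 1 is refused whole. A call with a gripper value outside its range is refused whole. "gripper" is the opening, from -1 (shut) to 1 (fully open), set as the call begins (left out, the last holds). The fingers move at their own pace and stop on an object; "squeeze" is the grip in N (left out, the last holds). Time passes only in rows, so rows that do not move let the fingers close. It gives the time, the measured TCP pose, the force, the opening and the grip force at its end, in the units of the state.
- r.sense(): the state, without advancing time (a new reading comes with each control period).
- r.snapshot(name): name is "scene" or "top"; returns a dict with "pixels" (420x560x3 uint8, blue, green, red), "fx", "fy", "cx", "cy" (pixels), "camera_from_world" (4x4, takes a point from world to camera coordinates). Camera axes: x right, y up, looking along -z (the intrinsics and any distortion apply to the point x, -y, -z); pixel columns grow to the right and rows downward; lengths in mm; the calibration is good to about 2 mm. A picture is of the moment at which its call begins. There is no depth.
- r.hand_in(): hands the job in; it is judged then, once.
The state is a dict: "time": time; "joint_pos": joint angles; "qd": joint speeds; "joint_efforts": joint torques, N m; "tool_pos": TCP position; "tcp_rot": TCP orientation; "ft_force": force on the tool from outside, world axes, zero at the start; "wrist_torque": the same for the moment, N m; "finger_gap": finger opening in mm; "grip_force": force on a finger pad.
Only numpy, scipy, OpenCV 4.12 (cv2) and the standard library are available. Lean on these libraries where they do the work, as an engineer would, in place of code of your own. Each camera call takes 0.05 s, during which the arm holds its last target. There are 200 camera calls.

## Working session

There is one attempt and no reset: what is moved stays moved. The work goes in short steps, Python scripts to look and compute and a tool call to move; the robot and the scene stay as the last step left them, time stands still between calls to the robot, and variables do not carry over. Pictures are saved under pics/ and viewed, at most 10 in all, crops included, and the job is handed in when it is done.

Besides the shell and the picture viewer there is one more tool, called after "Call:" as name(argument=value, ...) on one line, values as JSON. step_arm: Moves the arm, as the interface text tells. Shifts and turns lie within -1 to 1; 1 stands for 200 mm of shift or 180 degrees of turn. Its arguments: {"type":"object","properties":{"delta_pos":{"type":"array","items":{"type":"array","items":{"type":"number","minimum":-1,"maximum":1}}},"spin":{"type":"array","items":{"type":"number","minimum":-1,"maximum":1}},"gripper":{"type":"number"},"squeeze":{"type":"number"}},"required":["delta_pos","spin"]}

```bash
mkdir -p pics
cat > h.py <<'E'
import numpy as np, cv2
from bench import r
def snap(n,f=None):
    s=r.snapshot(n)
    if f: cv2.imwrite('pics/'+f,s['pixels'])
    return s
def ray(s,u,v):
    M=np.array(s['camera_from_world']);R=M[:3,:3];t=M[:3,3]
    d=np.array([(u-s['cx'])/s['fx'],-(v-s['cy'])/s['fy'],-1.])
    return -R.T@t,R.T@d
def onz(s,u,v,z):
    c,d=ray(s,u,v);return c+d*(z-c[2])/d[2]
def proj(s,p):
    M=np.array(s['camera_from_world']);q=M[:3,:3]@np.array(p,float)+M[:3,3]
    return np.array([s['cx']+s['fx']*q[0]/-q[2], s['cy']-s['fy']*q[1]/-q[2]])
E
python3 - <<'E'
from h import *
for n in('scene','top'):
    s=snap(n,n+'0.png');print(n,{k:s[k] for k in s if k!='pixels'})
print(r.sense())
E
```

```text
scene {'fx': 401.11082674553126, 'fy': 401.11082674553126, 'cx': 280.76929884672177, 'cy': 206.88629325199582, 'camera_from_world': array([[-8.51317310e-01, -5.24597208e-01, -7.52374903e-03,
         6.03819752e+02],
       [ 2.95436450e-01, -4.91186927e-01,  8.19422178e-01,
        -1.04361818e+02],
       [-4.33562154e-01,  6.95365495e-01,  5.73141070e-01,
        -9.86091842e+02],
       [ 0.00000000e+00,  0.00000000e+00,  0.00000000e+00,
         1.00000000e+00]])}
top {'fx': 436.2413383562425, 'fy': 436.2413383562425, 'cx': 274.58292456755265, 'cy': 210.8075479402465, 'camera_from_world': array([[ 1.98535148e-02, -9.99783161e-01,  6.28250855e-03,
         2.44987243e+02],
       [ 9.94021746e-01,  2.04130951e-02,  1.07257044e-01,
        -5.35668529e+02],
       [-1.07362032e-01,  4.11552082e-03,  9.94211475e-01,
        -1.12768016e+03],
       [ 0.00000000e+00,  0.00000000e+00,  0.00000000e+00,
         1.00000000e+00]])}
{'time': 0.1, 'joint_pos': array([-7.77143688e+01,  7.51082382e+00,  8.53242447e+01,  1.93770779e-03,
        8.72617516e+01, -4.89306439e+00]), 'qd': array([ 0.09787941, -0.05415322, -0.15537281,  0.03633496,  0.01960722,
        0.00629006]), 'joint_efforts': array([ 1.26975552e-03, -5.70951033e+01, -5.01941586e+01, -4.93199491e-05,
        8.13079620e-03,  3.10119231e-05]), 'tool_pos': array([ 177.13742603, -572.72961044,  230.33733896]), 'tcp_rot': array([-1.79903698e+02, -1.01866789e-02,  1.71785929e+01]), 'ft_force': array([0.39925689, 0.23439299, 0.34893336]), 'wrist_torque': array([-0.00209414,  0.05447502, -0.03437585]), 'grip_force': 0.0, 'finger_gap': 85.08370411131497}
```

View pics/scene0.png

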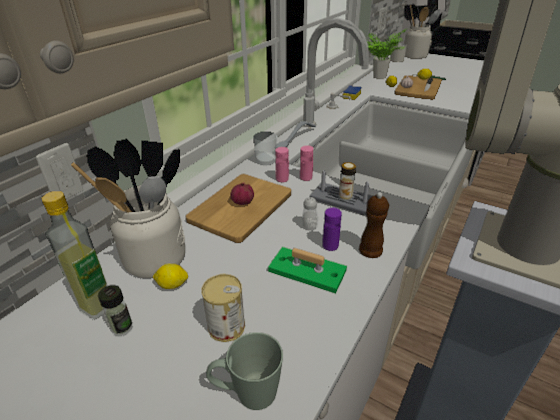

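View pics/top0.png

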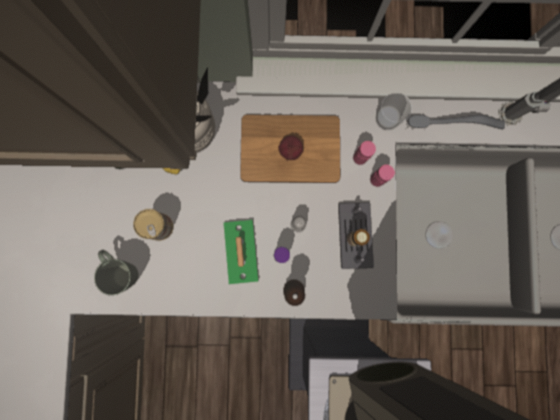

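Candidates for the jar:
- Clear glass with black lid on the press: scene (347,182), top (361,237). This fits the description.
- Clear jar with black lid by the oil bottle: scene (115,310). It is not on the press.
- Two pink jars: scene (282,165) and (306,163).
- Purple jar: scene (332,230).

The base is at top (356,235), the plate at top (241,251) and the board at top (290,148). I'll check this in one close crop.

Run:
```python
from h import *
a=cv2.imread('pics/scene0.png')[150:300,255:405];b=cv2.imread('pics/top0.png')[190:315,215:390]
cv2.imwrite('pics/c1.png',np.hstack([cv2.resize(a,(400,400),interpolation=cv2.INTER_CUBIC),cv2.resize(b,(400,286),interpolation=cv2.INTER_CUBIC) if 0 else cv2.copyMakeBorder(cv2.resize(b,(400,286),interpolation=cv2.INTER_CUBIC),0,114,0,0,cv2.BORDER_CONSTANT)]))
t=r.snapshot('top');im=t['pixels'];hsv=cv2.cvtColor(im,cv2.COLOR_BGR2HSV)
def big(m):
    cs,_=cv2.findContours(m,cv2.RETR_EXTERNAL,cv2.CHAIN_APPROX_NONE);return max(cs,key=cv2.contourArea)
g=cv2.inRange(hsv,(50,100,40),(75,255,255));g=cv2.morphologyEx(g,cv2.MORPH_CLOSE,np.ones((9,9)))
def rect(c,z):
    P=np.array([onz(t,*p[0],z)[:2] for p in c],np.float32)
    R=cv2.minAreaRect(P);B=cv2.boxPoints(R)
    e=max((B[1]-B[0],B[2]-B[1]),key=np.linalg.norm)
    return R,np.degrees(np.arctan2(e[1],e[0]))
print('plate',rect(big(g),16))
w=cv2.inRange(hsv,(8,90,60),(22,255,255));w[:,:235]=0;w[:100]=0;w[200:]=0;w[:,345:]=0
print('board',rect(big(w),22))
k=cv2.inRange(hsv,(0,0,0),(179,90,110));k[:195]=0;k[275:]=0;k[:,:335]=0;k[:,380:]=0
k=cv2.morphologyEx(k,cv2.MORPH_CLOSE,np.ones((9,9)));k=cv2.morphologyEx(k,cv2.MORPH_OPEN,np.ones((5,5)))
print('base',rect(big(k),20))
pk=cv2.inRange(hsv,(8,90,120),(25,255,255));pk[:225]=0;pk[280:]=0;pk[:,:225]=0;pk[:,260:]=0
print('handle',rect(big(pk),56))
print('jar lid',onz(t,361.5,237,105+20)); print('onion',onz(t,291,147,60))
print('shaker',onz(t,299,223,90),'mill',onz(t,294,293,170),'purple',onz(t,281,255,105),'tin',onz(t,150,222,110))
```

```text
plate (((422.6318664550781, 343.82373046875), (159.78773498535156, 74.3058090209961), 6.929746627807617), np.float32(6.9297457))
board (((703.7847290039062, 217.1310577392578), (182.47239685058594, 265.9592590332031), 1.2015202045440674), np.float32(-88.79847))
base (((466.50701904296875, 29.41490364074707), (197.89122009277344, 107.27434539794922), 2.7772719860076904), np.float32(2.7772727))
handle (((422.399169921875, 344.23638916015625), (72.31448364257812, 12.278462409973145), 6.877525329589844), np.float32(6.8775363))
jar lid [460.88885227  45.19188328 125.        ]
onion [695.99561038 216.25737847  60.        ]
shaker [494.52588663 194.37629925  90.        ] mill [328.04505264 208.41377927 170.        ] purple [413.9535809  238.22518224 105.        ] tin [487.93226928 560.60208167 110.        ]
```

View pics/c1.png

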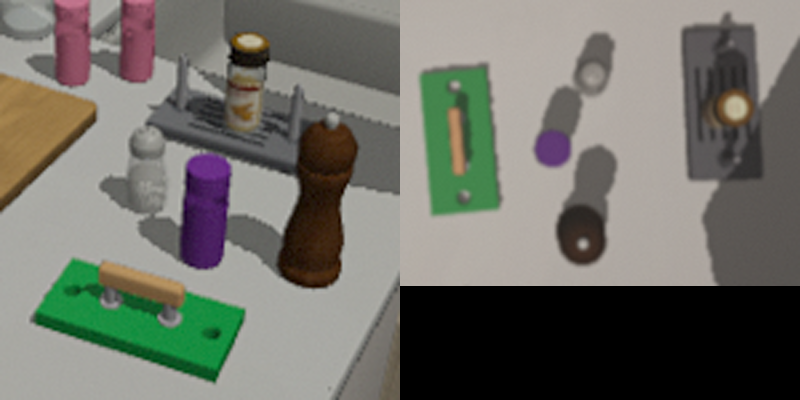

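The crop confirms it: the clear jar with the dark lid stands between the pins at top ≈(361,237). The mill, purple jar and shaker stand between the plate and the base. I'll move above the jar.

Call:
step_arm(delta_pos=[[0.089, 0.193, 0], [0.089, 0.193, 0], [0.089, 0.193, 0], [0.089, 0.193, 0], [0.089, 0.193, 0], [0.089, 0.193, 0], [0.089, 0.193, 0], [0.089, 0.193, 0]], spin=[-0.01, -0.01, -0.01, -0.01, -0.01, -0.01, -0.01, -0.01], gripper=1)

```text
time: 1.15
tool_pos: [319.9, -263.1, 231.1]
tcp_rot: [-180.0, -0.0, 2.7]
ft_force: [1.1, -0.0, 0.6]
finger_gap: 85.4
grip_force: 0.0
```

Run:
```python
from h import *
s=snap('scene');t=snap('top')
# jar: base outline centre, pin tips, lid in both views
print('base ctr',onz(t,355.9,234.8,20),'pins scene',onz(s,323.6,171.4,85),onz(s,366,183,85))
def tri(a,b):
    (c1,d1),(c2,d2)=a,b;A=np.stack([d1,-d2],1);k=np.linalg.lstsq(A,c2-c1,rcond=None)[0];p,q=c1+d1*k[0],c2+d2*k[1];return (p+q)/2,np.linalg.norm(p-q)
u,v=255+249/2.667,150+42/2.667
print('lid tri',tri(ray(s,u,v),ray(t,361.5,237)))
print('pinks',onz(t,368,150,105),onz(t,386,174,105))
im=s['pixels'][150:220,305:385];im2=t['pixels'][190:280,320:400]
cv2.imwrite('pics/c2.png',np.hstack([cv2.resize(im,(400,350),interpolation=cv2.INTER_CUBIC),cv2.resize(im2,(400,450),interpolation=cv2.INTER_CUBIC)[:350]]))
```

```text
base ctr [471.8526294   38.57828908  20.        ] pins scene [536.72202452  47.33779835  85.        ] [410.36131241  44.70813433  85.        ]
lid tri (array([462.91514192,  45.66273765, 123.4146735 ]), np.float64(4.199723906658937))
pinks [680.78807071  24.41031053 105.        ] [620.50010636 -20.42449556 105.        ]
```

Call:
step_arm(delta_pos=[[0.089, 0.193, 0], [0.089, 0.193, 0], [0.089, 0.193, 0], [0.089, 0.193, 0], [0.089, 0.193, 0], [0.089, 0.193, 0], [0.089, 0.193, 0], [0.089, 0.193, -0.1]], spin=[0, 0, 0, 0, 0, 0, 0, 0])

```text
time: 2.25
tool_pos: [463.8, 45.2, 212.6]
tcp_rot: [180.0, -0.2, 2.8]
ft_force: [0.5, -1.2, 0.2]
finger_gap: 85.4
grip_force: 0.0
```

Run:
```python
from h import *
s=snap('scene');t=snap('top')
im=s['pixels'][120:220,285:405];im2=t['pixels'][180:285,310:420]
cv2.imwrite('pics/c2.png',np.hstack([cv2.resize(im,(400,333),interpolation=cv2.INTER_CUBIC),cv2.resize(im2,(400,382),interpolation=cv2.INTER_CUBIC)[:333]]))
```

```text
(no output)
```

View pics/c2.png

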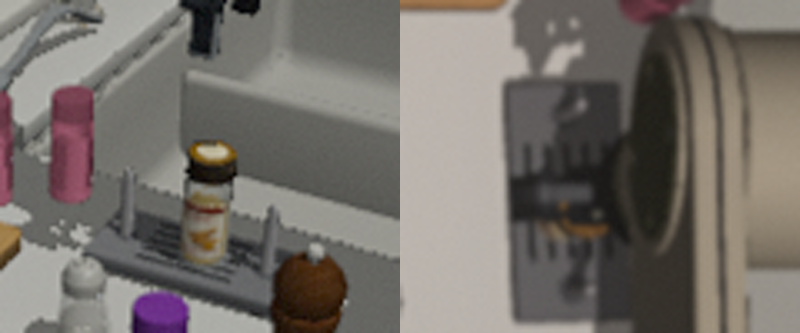

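The gripper is above the jar, whose lid is at scene (348.6,166). Going down and gripping.

Call:
step_arm(delta_pos=[[0, 0, -0.1], [0, 0, -0.1], [0, 0, -0.1], [0, 0, -0.1], [0, 0, -0.1], [0, 0, -0.1], [0, 0, -0.08], [0, 0, 0]], spin=[0, 0, 0, 0, 0, 0, 0, 0])

```text
time: 3.35
tool_pos: [460.9, 43.9, 74.0]
tcp_rot: [180.0, 0.2, 2.8]
ft_force: [0.2, 0.0, -0.5]
finger_gap: 85.2
grip_force: 0.0
```

Call:
step_arm(delta_pos=[[0, 0, 0], [0, 0, 0], [0, 0, 0], [0, 0, 0], [0, 0, 0], [0, 0, 0]], spin=[0, 0, 0, 0, 0, 0], gripper=-0.3, squeeze=30)

```text
time: 4.1
tool_pos: [462.8, 44.5, 76.1]
tcp_rot: [180.0, -0.1, 2.8]
ft_force: [0.5, 0.6, 5.3]
finger_gap: 40.3
grip_force: 31.9
```

Call:
step_arm(delta_pos=[[0, 0, 0.05], [0, 0, 0.12], [0, 0, 0.12], [0, 0, 0.12], [0, 0.03, 0.06], [0.04, 0.1, 0], [0.08, 0.1, 0], [0.12, 0.1, 0]], spin=[0, 0, 0, 0, 0, 0, 0, 0])

```text
time: 5.1
tool_pos: [509.8, 111.3, 168.8]
tcp_rot: [-180.0, 0.1, 2.8]
ft_force: [0.3, -0.1, -0.3]
finger_gap: 40.1
grip_force: 32.0
```

Call:
step_arm(delta_pos=[[0.14, 0.05, 0], [0.16, 0.03, 0], [0.16, 0.02, 0], [0.14, 0, 0], [0.08, 0, -0.05], [0.04, 0, -0.1], [0, 0, -0.08], [0, 0, 0]], spin=[0, 0, 0, 0, 0, 0, 0, 0])

```text
time: 6.1
tool_pos: [651.5, 130.3, 120.0]
tcp_rot: [180.0, 0.3, 2.8]
ft_force: [-0.3, 0.6, -1.9]
finger_gap: 40.6
grip_force: 32.0
```

Run:
```python
from h import *
q=r.sense();print(q['tool_pos'],q['finger_gap'],q['grip_force'],q['tcp_rot'])
s=snap('scene');t=snap('top')
cv2.imwrite('pics/c3.png',np.hstack([cv2.resize(s['pixels'][120:250,180:380],(500,325),interpolation=cv2.INTER_CUBIC),t['pixels'][80:405,200:480]]))
```

```text
[651.49998997 130.27101207 119.96269627] 40.62050394098532 32.03760512173176 [179.98039588   0.32154839   2.78538549]
```

View pics/c3.png

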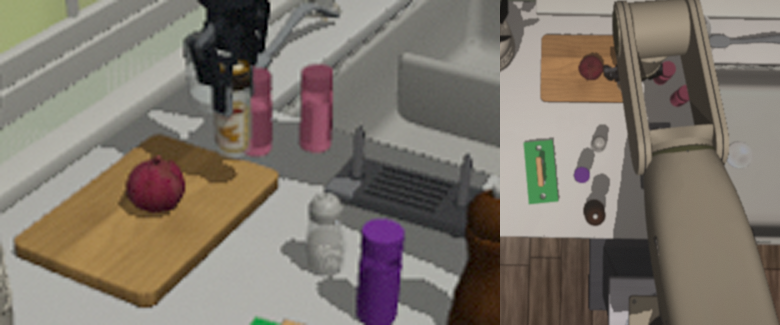

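The jar is upright in the fingers over the board's right part (crop 235,120). Setting it down, with the last bit slow.

Call:
step_arm(delta_pos=[[0, 0, -0.06], [0, 0, -0.06], [0, 0, -0.04], [0, 0, -0.02], [0, 0, -0.01], [0, 0, -0.005], [0, 0, 0], [0, 0, 0]], spin=[0, 0, 0, 0, 0, 0, 0, 0])

```text
time: 7.2
tool_pos: [654.2, 130.4, 84.6]
tcp_rot: [-180.0, -0.0, 2.8]
ft_force: [-0.4, -1.1, -1.0]
finger_gap: 40.2
grip_force: 32.0
```

Call:
step_arm(delta_pos=[[0, 0, -0.01], [0, 0, -0.01], [0, 0, -0.005], [0, 0, -0.003], [0, 0, 0]], spin=[0, 0, 0, 0, 0])

```text
time: 7.82
tool_pos: [654.0, 130.4, 78.6]
tcp_rot: [180.0, 0.0, 2.8]
ft_force: [0.7, -0.3, -1.4]
finger_gap: 40.2
grip_force: 32.0
```

Call:
step_arm(delta_pos=[[0, 0, -0.005], [0, 0, 0], [0, 0, 0]], spin=[0, 0, 0])

```text
time: 8.2
tool_pos: [654.3, 130.4, 78.0]
tcp_rot: [-180.0, -0.0, 2.8]
ft_force: [-0.0, 1.5, 1.8]
finger_gap: 40.0
grip_force: 31.8
```

Call:
step_arm(delta_pos=[[0, 0, 0], [0, 0, 0], [0, 0, 0], [0, 0, 0]], spin=[0, 0, 0, 0], gripper=0.45)

```text
time: 8.7
tool_pos: [654.0, 130.4, 77.6]
tcp_rot: [180.0, 0.0, 2.8]
ft_force: [0.4, 0.1, -0.4]
finger_gap: 61.9
grip_force: 0.0
```

Call:
step_arm(delta_pos=[[0, 0, 0.1], [0, 0, 0.2], [0, 0, 0.2], [0, 0, 0.15], [-0.1, 0.05, 0], [-0.2, 0.1, 0], [-0.2, 0.15, 0], [-0.2, 0.2, 0]], spin=[0, 0, 0, 0, 0, 0, 0, 0.005])

```text
time: 9.7
tool_pos: [513.3, 230.8, 209.6]
tcp_rot: [-180.0, -0.1, 3.6]
ft_force: [-0.1, 0.6, 0.5]
finger_gap: 61.7
grip_force: 0.0
```

Call:
step_arm(delta_pos=[[-0.15, 0.2, 0], [-0.1, 0.2, 0], [-0.1, 0.15, 0], [-0.05, 0.05, 0], [0, 0, 0]], spin=[0.005, 0.005, 0.005, 0.003, 0], gripper=1)

```text
time: 10.32
tool_pos: [433.9, 350.7, 208.7]
tcp_rot: [-180.0, -0.1, 7.0]
ft_force: [0.9, 0.2, -1.2]
finger_gap: 84.7
grip_force: 0.0
```

Run:
```python
from h import *
s=snap('scene');t=snap('top')
cv2.imwrite('pics/c4.png',np.hstack([cv2.resize(s['pixels'][140:290,180:380],(400,300),interpolation=cv2.INTER_CUBIC),cv2.resize(t['pixels'][90:285,205:415],(400,371),interpolation=cv2.INTER_CUBIC)[71:]]))
im=t['pixels'];cv2.imwrite('pics/top4.png',im);cv2.imwrite('pics/scene4.png',s['pixels'])
```

```text
(no output)
```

View pics/c4.png

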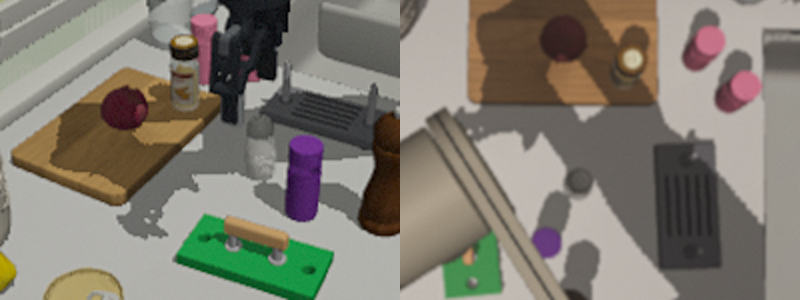

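The jar stands on the board and is let go, at crop (182,75) in scene and (630,62) in top. The base and pins are now visible. Next I measure base, pins and plate at sub-pixel level.

Run:
```python
from h import *
s=snap('scene');t=snap('top')
g=cv2.cvtColor(t['pixels'],cv2.COLOR_BGR2GRAY)
print(g[200:275:3,330:380:2])
G=cv2.cvtColor(s['pixels'],cv2.COLOR_BGR2GRAY)
print(G[167:190,317:332]);print(G[177:200,359:374])
```

```text
[[ 96  98  97  98  98  97  97  98  97  98  98 101 123  99  97 104 131 139
  139 138 170 181 180 180 180]
 [ 97  99  97  97  82  70  67  64  62  65  64  64  60  62  62  81  85  86
   87  85 145 180 181 181 180]
 [ 98  99  98  98  63  53  57  56  58  56  56  56  54  55  64  90  91  93
   92  91 133 179 180 180 180]
 [ 98  98  97 100  67  52  57  56  55  57  55  50  46  54  92 107  83  91
   92  90 124 180 180 179 182]
 [ 98  98  98  99  67  51  57  58  56  56  54  47  47  49  54  57  55  69
   85  90 122 180 180 179 180]
 [ 98  99  97 100  71  51  56  56  56  55  56  55  51  53  55  55  56  53
   58  83 121 181 179 180 180]
 [ 98  97  97  99  73  52  56  55  54  56  54  56  54  55  57  53  54  53
   49  57  82 140 181 180 179]
 [ 97  97  97  99  80  50  56  43  51  54  38  56  47  43  55  41  51  53
   40  56  58  92 114 169 180]
 [ 98  99  98  99  85  49  56  44  50  55  39  53  52  43  55  38  50  52
   38  55  59  90  97 112 164]
 [ 98  98  98  98  88  49  58  44  48  58  40  52  52  40  56  40  49  51
   37  52  56  90  98  96 107]
 [100  98  99  99  89  50  57  45  46  56  40  51 
[... 3725 characters left out ...]
0 119]
 [106 102 106 105 108  78  77  80  75  94 104 104 103  93  92]
 [107 106 105 106 103  77  74  78  75  91 104 105 104 105 106]
 [102 105 106 110  99  80  77  79  80  96 105 102 106 105 106]
 [ 73  79  86 101  87  74  78  79  79  98 108 105 105 106 105]
 [ 51  59  63  74  66  70  79  79  80 104 106 108 106 105 106]
 [ 35  43  60  62  60  73  77  79  77  84  90  94 106 106 108]
 [ 52  53  59  61  65  74  77  82  67  64  68  73  80  87  99]
 [ 56  60  61  60  63  75  81  80  67  62  58  63  60  59  67]
 [ 58  62  61  57  67  78  80  81  64  61  62  55  47  42  45]
 [ 59  60  61  53  71  76  77  79  65  63  53  37  33  42  46]
 [ 64  58  59  54  69  78  80  78  66  59  43  38  34  42  48]]
```

```bash
cat > m.py <<'E'
from h import *
s=snap('scene');t=snap('top')
g=cv2.cvtColor(t['pixels'],cv2.COLOR_BGR2GRAY).astype(float)
def cross(a,th):   # first subpixel rise through th
    for i in range(len(a)-1):
        if a[i]<th<=a[i+1]: return i+(th-a[i])/(a[i+1]-a[i])
def line(P,z):
    P=np.array([onz(t,u,v,z)[:2] for u,v in P],np.float32)
    vx,vy,x,y=cv2.fitLine(P,cv2.DIST_HUBER,0,.01,.01).ravel();return vx,vy,x,y
L=[(345-cross(g[v,345:330:-1],75),v) for v in range(208,262)]
Rr=[(366+cross(g[v,366:384],75),v) for v in range(232,264)]
F=[(u,210-cross(g[210:195:-1,u],77)) for u in range(342,352)]
N=[(u,264+cross(g[264:276,u],70)) for u in range(348,370)]
for n,P,z in(('left top',L,20),('left bot',L,0),('right',Rr,20),('far',F,20),('near top',N,20)):
    vx,vy,x,y=line(P,z)
    yaw=np.degrees(np.arctan(vy/vx)) if abs(vx)>abs(vy) else np.degrees(np.arctan(-vx/vy))
    print(n,'yaw %.2f'%yaw, 'y at x=472: %.1f'%(y+(472-x)*vy/vx) if abs(vx)>abs(vy) else 'x at y=40: %.1f'%(x+(40-y)*vx/vy))
print('cam',ray(t,0,0)[0],ray(s,0,0)[0])
a=onz(s,323.5,170.7,85);b=onz(s,366.5,181.8,85);print('pins',a,b,(a+b)/2,np.degrees(np.arctan((a-b)[1]/(a-b)[0])))
E
python3 m.py
```

```text
left top yaw 2.88 y at x=472: 84.2
left bot yaw 2.88 y at x=472: 81.1
right yaw 3.19 y at x=472: -3.4
far yaw 2.35 x at y=40: 559.5
near top yaw 2.71 x at y=40: 383.9
cam [ 406.53227493  260.50976369 1177.06764458] [117.34238855 951.19523736 655.22910994]
pins [538.75301464  43.92102739  85.        ] [411.53504223  38.16651209  85.        ] [475.14402844  41.04376974  85.        ] 2.589923731512556
```

Base: about (473,40.5), yaw 2.8°; the two views agree within about 3 mm. Handle: about (423,344), yaw 6.9°. Going down onto the handle.

Call:
step_arm(delta_pos=[[-0.055, -0.035, 0], [0, 0, -0.15], [0, 0, -0.18], [0, 0, -0.18], [0, 0, -0.15], [0, 0, -0.06], [0, 0, -0.02], [0, 0, 0]], spin=[0, 0, 0, 0, 0, 0, 0, 0])

```text
time: 11.62
tool_pos: [423.6, 343.7, 60.8]
tcp_rot: [-180.0, -0.1, 6.9]
ft_force: [-0.0, -0.6, 0.6]
finger_gap: 84.8
grip_force: 0.0
```

Run:
```python
from h import *
q=r.sense();print(q['tool_pos'],q['tcp_rot'],q['ft_force'])
s=snap('scene')
# fingers' expected tips and handle centre
print(proj(s,[423,344,46]),proj(s,q['tool_pos']))
cv2.imwrite('pics/c5.png',cv2.resize(s['pixels'][170:310,240:380],(560,560),interpolation=cv2.INTER_CUBIC))
```

```text
[423.57632373 343.70276919  60.76905272] [-1.79961508e+02 -7.18493104e-02  6.91146802e+00] [-0.01575179 -0.62505291  0.5935795 ]
[308.68318494 255.99444734] [308.73309392 250.87354593]
```

View pics/c5.png

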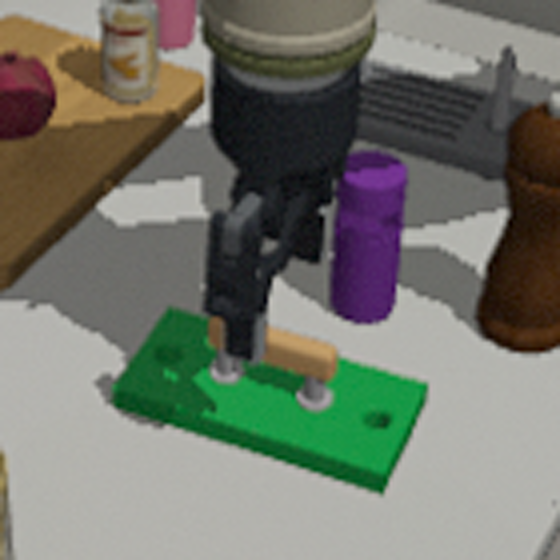

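The bar's middle sits at scene (308.3,256.3). That matches the prediction of (308.7,256.0), so I go down the last 33 mm and grip.

Call:
step_arm(delta_pos=[[0, 0, -0.06], [0, 0, -0.06], [0, 0, -0.03], [0, 0, -0.015], [0, 0, 0], [0, 0, 0]], spin=[0, 0, 0, 0, 0, 0])

```text
time: 12.42
tool_pos: [423.3, 343.6, 27.0]
tcp_rot: [-180.0, -0.0, 6.9]
ft_force: [-0.1, -0.2, -0.6]
finger_gap: 85.5
grip_force: 0.0
```

Call:
step_arm(delta_pos=[[0, 0, 0], [0, 0, 0], [0, 0, 0], [0, 0, 0], [0, 0, 0], [0, 0, 0], [0, 0, 0], [0, 0, 0]], spin=[0, 0, 0, 0, 0, 0, 0, 0], gripper=-1, squeeze=70)

```text
time: 13.42
tool_pos: [423.3, 343.6, 27.0]
tcp_rot: [-180.0, -0.0, 6.9]
ft_force: [-0.7, 0.4, 5.6]
finger_gap: 13.1
grip_force: 69.1
```

Call:
step_arm(delta_pos=[[0, 0, 0.03], [0, 0, 0.1], [0, 0, 0.13], [0, 0, 0.13], [0.05, 0, 0.13], [0.08, 0, 0.13], [0.08, 0, 0.08], [0.04, -0.04, 0]], spin=[0, 0, 0, 0, 0, 0, 0, 0])

```text
time: 14.42
tool_pos: [474.0, 335.5, 173.7]
tcp_rot: [-180.0, -0.1, 6.9]
ft_force: [-0.2, -0.2, -3.0]
finger_gap: 13.1
grip_force: 68.5
```

Call:
step_arm(delta_pos=[[0, -0.1, 0], [0, -0.17, 0], [0, -0.2, 0], [0, -0.23, 0], [0, -0.23, 0], [0, -0.2, 0], [0, -0.17, 0], [0, -0.1, 0]], spin=[0, -0.003, -0.004, -0.004, -0.004, -0.004, -0.004, 0])

```text
time: 15.42
tool_pos: [470.9, 53.0, 170.9]
tcp_rot: [180.0, 0.2, 2.7]
ft_force: [0.0, 0.7, -2.1]
finger_gap: 12.9
grip_force: 68.6
```

Call:
step_arm(delta_pos=[[0, -0.05, 0], [0, -0.02, -0.05], [0, 0, -0.08], [0, 0, 0], [0, 0, 0]], spin=[0, 0, 0, 0, 0])

```text
time: 16.05
tool_pos: [472.8, 41.9, 146.3]
tcp_rot: [-180.0, 0.0, 2.8]
ft_force: [0.2, -0.1, -4.2]
finger_gap: 13.1
grip_force: 68.6
```

Run:
```python
from h import *
q=r.sense();print(q['tool_pos'],q['tcp_rot'],q['ft_force'],q['wrist_torque'],q['finger_gap'],q['grip_force'])
s=snap('scene','scene6.png');t=snap('top','top6.png')
cv2.imwrite('pics/c6.png',np.hstack([cv2.resize(s['pixels'][100:230,280:420],(430,400),interpolation=cv2.INTER_CUBIC),cv2.resize(t['pixels'][170:290,290:400],(367,400),interpolation=cv2.INTER_CUBIC)]))
```

```text
[472.76793978  41.91069352 146.32440028] [-1.79990172e+02  4.96678013e-02  2.82841501e+00] [ 0.24723909 -0.13814553 -4.16887119] [-0.0374911   0.04048169  0.02533872] 13.126323737473237 68.56903910636902
```

View pics/c6.png

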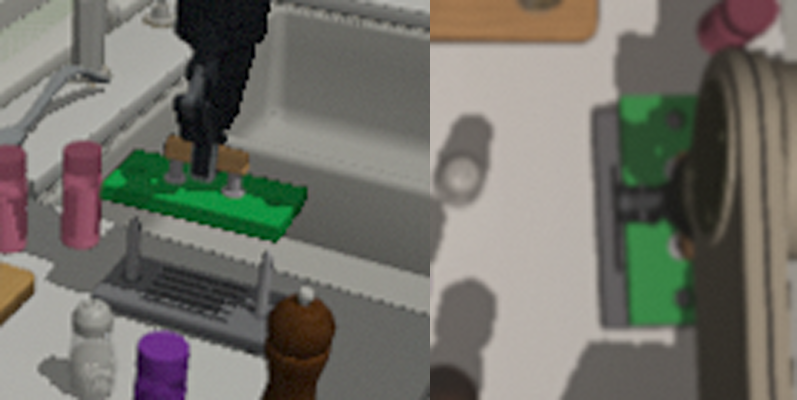

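The plate hangs level above the pins: scene crop (205,190), with the pins below at (135,250) and (265,285). Next I measure where it hangs relative to the TCP.

Run:
```python
from h import *
t=snap('top');s=snap('scene')
z=r.sense()['tool_pos'][2]-27+16
def gm(im):
    im=im.astype(float);return im[...,1]-np.maximum(im[...,0],im[...,2])
g=gm(t['pixels'])
def sub(a):
    th=a.max()*.4
    i=np.argmax(a>th);return i-(a[i]-th)/(a[i]-a[i-1])
def rep(n,P,z):
    P=np.array([onz(t,*p,z)[:2] for p in P],np.float32);vx,vy,x,y=cv2.fitLine(P,cv2.DIST_HUBER,0,.01,.01).ravel()
    if abs(vx)>abs(vy): print(n,'yaw %.2f y@473 %.1f'%(np.degrees(np.arctan(vy/vx)),y+(473-x)*vy/vx))
    else: print(n,'yaw %.2f x@41 %.1f'%(np.degrees(np.arctan(-vx/vy)),x+(41-y)*vx/vy))
rep('far',[(u,190+sub(g[190:206,u])) for u in range(350,366)],z)
rep('near',[(u,276-sub(g[276:258:-1,u])) for u in range(353,366)],z)
rep('left',[(335+sub(g[v,335:360]),v) for v in list(range(203,225))+list(range(240,262))],z)
print(np.round(g[225:240:3,340:362:2]))
# scene: extreme silhouette corners of the green plate
m=(gm(s['pixels'])>25).astype(np.uint8);m[:140]=0;m[185:]=0;m[:,:305]=0;m[:,390:]=0
c=max(cv2.findContours(m,cv2.RETR_EXTERNAL,cv2.CHAIN_APPROX_NONE)[0],key=cv2.contourArea)[:,0]
print('left-most',c[c[:,0]==c[:,0].min()].tolist(),'right-most',c[c[:,0]==c[:,0].max()].tolist(),'lowest',c[c[:,1]==c[:,1].max()].tolist())
q=r.sense()['tool_pos'];a=np.radians(2.8);R=np.array([[np.cos(a),-np.sin(a)],[np.sin(a),np.cos(a)]])
for d in((82,39),(-82,39),(-82,-39)):
  for h in(-27,-11): print(d,h,proj(s,[*(q[:2]+R@d),q[2]+h]))
```

```text
far yaw 0.72 x@41 554.7
near yaw 2.01 x@41 389.7
left yaw 2.79 y@473 80.6
[[-3. -3. -2. -2. 10. 29. 29. 18. 18. 16.  7.]
 [-4. -4. -2.  1. -1. -2. -1. -1. -1. -1.  0.]
 [-3. -4. -2. -1. -1.  0.  0. -1.  0.  0.  0.]
 [-2. -3. -4.  0.  0. -1. -2. -2. -2.  2.  6.]
 [-3. -3. -3. -1. 20. 51. 50. 46. 34. 47. 53.]]
left-most [[313, 158], [313, 159], [313, 160], [313, 161], [313, 162], [313, 163]] right-most [[379, 162], [379, 161]] lowest [[367, 177], [368, 177], [369, 177], [370, 177]]
(82, 39) -27 [312.70104908 164.47944391]
(82, 39) -11 [312.92556615 159.2940629 ]
(-82, 39) -27 [370.51005918 179.05737405]
(-82, 39) -11 [371.266771   173.67106683]
(-82, -39) -27 [379.77083097 165.97111646]
(-82, -39) -11 [380.56707766 160.75218565]
```

The plate is centred on the TCP within 1 mm. The base is within about 1 mm of directly below it, and the taper and chamfer capture about 6 mm. Lowering in stages while watching the force.

Call:
step_arm(delta_pos=[[0, 0, -0.06], [0, 0, -0.06], [0, 0, -0.04], [0, 0, -0.02], [0, 0, -0.02], [0, 0, 0], [0, 0, 0]], spin=[0, 0, 0, 0, 0, 0, 0])

```text
time: 17.12
tool_pos: [473.3, 41.3, 107.0]
tcp_rot: [180.0, -0.0, 2.8]
ft_force: [0.2, 0.1, -2.3]
finger_gap: 12.7
grip_force: 68.7
```

Call:
step_arm(delta_pos=[[0, 0, -0.015], [0, 0, -0.015], [0, 0, -0.015], [0, 0, -0.015], [0, 0, -0.015], [0, 0, 0], [0, 0, 0]], spin=[0, 0, 0, 0, 0, 0, 0])

```text
time: 18.0
tool_pos: [473.1, 41.3, 91.8]
tcp_rot: [-180.0, -0.0, 2.8]
ft_force: [-0.2, -0.5, -3.8]
finger_gap: 12.7
grip_force: 68.7
```

The pins are in the holes with no side force. Continuing down.

Call:
step_arm(delta_pos=[[0, 0, -0.03], [0, 0, -0.03], [0, 0, -0.03], [0, 0, -0.03], [0, 0, -0.03], [0, 0, -0.03], [0, 0, 0], [0, 0, 0]], spin=[0, 0, 0, 0, 0, 0, 0, 0])

```text
time: 19.0
tool_pos: [473.2, 41.4, 55.8]
tcp_rot: [180.0, -0.0, 2.8]
ft_force: [0.0, 0.3, -3.3]
finger_gap: 12.7
grip_force: 68.6
```

Call:
step_arm(delta_pos=[[0, 0, -0.01], [0, 0, -0.01], [0, 0, -0.005], [0, 0, -0.005], [0, 0, 0], [0, 0, 0]], spin=[0, 0, 0, 0, 0, 0])

```text
time: 19.75
tool_pos: [473.0, 41.4, 49.7]
tcp_rot: [180.0, -0.0, 2.8]
ft_force: [-0.1, 0.8, -2.9]
finger_gap: 12.9
grip_force: 68.6
```

Call:
step_arm(delta_pos=[[0, 0, -0.005], [0, 0, -0.005], [0, 0, -0.003], [0, 0, -0.003], [0, 0, 0], [0, 0, 0], [0, 0, 0]], spin=[0, 0, 0, 0, 0, 0, 0])

```text
time: 20.62
tool_pos: [473.0, 41.4, 46.9]
tcp_rot: [180.0, 0.0, 2.8]
ft_force: [-5.1, -1.3, 5.7]
finger_gap: 13.1
grip_force: 69.7
```

The force has reversed at TCP z = 46.9 (flush is 47), so the plate is down. Letting go and rising.

Call:
step_arm(delta_pos=[[0, 0, 0], [0, 0, 0], [0, 0, 0], [0, 0, 0], [0, 0, 0]], spin=[0, 0, 0, 0, 0], gripper=0.4)

```text
time: 21.25
tool_pos: [473.0, 41.4, 46.5]
tcp_rot: [-180.0, -0.0, 2.8]
ft_force: [0.7, -0.6, 0.6]
finger_gap: 59.6
grip_force: 0.0
```

Call:
step_arm(delta_pos=[[0, 0, 0.05], [0, 0, 0.1], [0, 0, 0.15], [0, 0, 0.15], [0, 0, 0.15], [-0.1, -0.2, 0.1], [-0.1, -0.25, 0], [-0.1, -0.25, 0]], spin=[0, 0, 0, 0, 0, 0, 0, 0])

```text
time: 22.25
tool_pos: [412.8, -99.9, 187.9]
tcp_rot: [179.9, -0.1, 2.8]
ft_force: [0.6, -0.2, 1.0]
finger_gap: 59.8
grip_force: 0.0
```

Call:
step_arm(delta_pos=[[0, -0.25, 0], [0, -0.25, 0], [0, 0, 0], [0, 0, 0]], spin=[0, 0, 0, 0])

```text
time: 22.75
tool_pos: [412.9, -198.5, 186.8]
tcp_rot: [-180.0, -0.0, 2.7]
ft_force: [-0.6, 1.5, 0.2]
finger_gap: 59.9
grip_force: 0.0
```

Run:
```python
from h import *
s=snap('scene');t=snap('top')
cv2.imwrite('pics/c7.png',np.hstack([cv2.resize(s['pixels'][130:280,180:400],(440,300),interpolation=cv2.INTER_CUBIC),cv2.resize(t['pixels'][100:300,200:430],(345,300),interpolation=cv2.INTER_CUBIC)]))
```

```text
(no output)
```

View pics/c7.png

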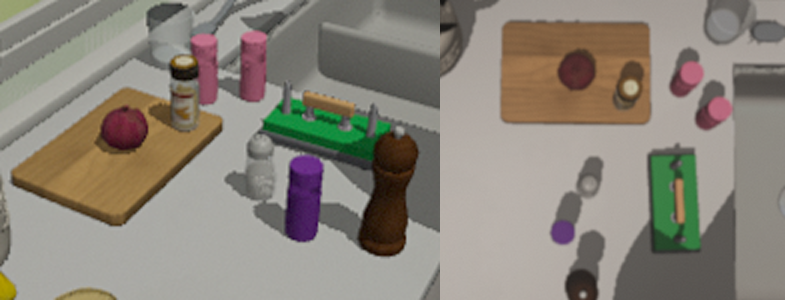

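The plate lies flush over both pins, at crop (325,125). The jar stands on the board at (183,95), and the other things stand where they were. Handing in.

```bash
python3 -c "
from bench import r
print(r.hand_in())"
```

```text
the job is handed in; nothing more can be done
None
```

The job is handed in (no verdict came back): in the last view the spice jar stands upright on the chopping board, and the top plate, held all the way down, lies flush over both pins with the other things undisturbed.

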